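# Start a phone-board test

### The arm

A 7-joint arm with a two-finger parallel gripper is mounted at the origin on the work surface. World frame = base frame: x ahead of the robot, y to its left, z up, the work surface at z = 0. Lengths are in m, angles in rad, forces in N, time in s.
With the tool pointing down it reaches from about 0.4 to 0.9 m from the base axis. Payload 5.6 kg.
Tool frame: the origin (TCP) lies midway between the tips of the shut fingers; the grasp point (between the pads) lies 19 mm behind it; z points along the fingers, y is the line along which they close (so a half turn about z gives the same grasp; the last joint's range is limited). The gripper opens to 92 mm and grips with 3 to 60 N. Pads are 20 mm wide; open, the fingers measure 128 mm over their backs; the gripper's body (75 mm by 189 mm) begins 69 mm behind the grasp point.
Start: joints at [1.06, 0.468, -0.012, 1.603, 0.006, 1.071, -0.056], TCP at [0.293, -0.58, 0.215] pointing down, gripper open.
Joint ranges: [-2.53, 2.53], [-0.31, 2.02], [-1.57, 1.55], [0.28, 2.44], [-1.29, 4.43], [0.15, 1.84], [-2.92, 2.92]. Speed limits (rad/s): [2.57, 2.57, 3.14, 3.14, 3.14, 3.14, 3.14].

### API

Orientations are given as a 3x3 rotation matrix whose columns are the frame's x, y, z axes.
In Python, from station import env, effector, solver, viewer, workorder, search_frame, tip_of gives the robot as it stands. Calls block until the motion is done:
- env.reach(position, orientation): joint-space move of the TCP to a pose.
- env.movel(position, frame=None, rate=0.15): straight line of the TCP; frame=None keeps the orientation; rate is the mean speed in m/s.
- env.goto_joints(angles): joint-space move.
- effector.release() and effector.grasp(squeeze=None): open the fingers fully, or close them until they stop; squeeze is the grip in N (None keeps the last).
- env.pause(seconds).
- solver.inverse_kinematics(position, orientation): joint angles nearest the present ones, or None.
- env.sense(): the state.
- viewer.read_camera(name): name is "scene" or "top" or "wrist"; returns (picture, depth): 384x512x3 uint8, red, green, blue; 384x512 float32, m along the optical axis (not along the pixel's ray), 0 where there is no reading.
- viewer.camera_info(name): a dict with "intrinsics" (3x3 intrinsics, pixels), "eye" and "rotation" of the camera in the world; the wrist camera has in their place "T_tool_cam" (4x4, takes a point from camera to tool coordinates, whose origin is the TCP and whose axes are the flange's). Camera axes: x right, y up, looking along -z (the intrinsics and any distortion apply to the point x, -y, -z); pixel columns grow to the right and rows downward; lengths in m; the calibration is good to about 2 mm. A picture is of the moment at which its call begins: read the wrist's pose just before it. camera_info takes no time and is no camera call.
A pose or a line that the arm cannot do raises env.PlanningError and nothing moves.
- workorder.finish_job(): hands the job in; it is judged then, once.
Trained networks look in the newest picture that a camera, given by its name, has taken for a name from the list of things; names that differ only in an ending like _2 or _b are one class to them, and where a whole thing is asked for, a point or a joint stands for the part that bears it (a point fixed in the world has none). Each returns a list of dicts, best first, with "score" (0 to 1); they miss things now and then, are a little off and sometimes report something else, mostly with a low value. They report only what shows in the picture. A call takes as long as a camera call. They do not tell look-alikes from the thing itself.
- search_frame(camera, name): "at" ([x, y, z] in m, in world coordinates, good to about 4 mm: the middle of the surface that is visible of it).
- tip_of(camera, name): "at" ([x, y, z] in m, in world coordinates, good to about 4 mm: a listed point, or the origin of a listed thing).
The state is a dict: "t": time; "joint_positions": joint angles; "joint_velocities": joint speeds; "tau": joint torques, N m; "ee_pos": TCP position; "tcp_rot": TCP orientation; "wrist_force": force on the tool from outside, world axes, zero at the start; "moment": the same for the moment, N m; "gripper_width": finger opening in m; "grasp_force": force on a finger pad.
Only numpy, scipy, OpenCV 4.12 (cv2) and the standard library are available. Lean on these libraries where they do the work, as an engineer would, in place of code of your own. Each camera call takes 0.05 s, during which the arm holds its last target. There are 200 camera calls.

### The job

Start the phone-board test: switch on the white socket block by pushing the white-striped end of its black rocker all the way down, then press the blue key on the grey tester fully down (it stays down), then press the green key fully down for a moment and let it spring back up. Press in that order, keep off the red and yellow keys, and do not lift or shove the socket block or disturb anything else on the bench.

Things in the scene. Friction and masses are not known exactly. Their poses are not given: they have to be found in the camera images.
- socket_block: white loose socket block, 200 x 70 x 45 mm (x, y, z), about 0.8 kg, lying on the bench; origin at the centre of its underside, x along its length. The black rocker sits on top, 50 mm from the origin towards its -x end; two grey round sockets lie towards its +x end
- rocker_pad (a point): press point on the white-striped end of the black rocker, on its surface, 18 mm from the rocker's hinge; it moves with the rocker (about 59 mm above the bench when off, 53 mm when on). The rocker is 54 mm long (along the block's x) and 34 mm wide, a shallow V of two 27 x 34 mm faces that meet at the hinge, which runs along the block's y, 53 mm above the bench and 8 mm above the block's top; the striped face is the one on the +x side of the hinge
- rocker (a joint): angle of the rocker: 0 = off (striped end up, sloping at 0.36 rad, plain end level), 0.36 = fully on (striped end down and level). No spring: it stays wherever it is left. About 2 to 4 N down on the striped end turns it
- tester: grey bench tester, a fixed flat box 180 x 280 x 55 mm (x, y, z), with a dark screen on its far (+x) half; origin at the centre of its underside. Four keys stand in a row along its y, 50 mm from the origin towards -x, 60 mm apart, at -90, -30, +30 and +90 mm; the colours are in any order
- key_blue (a joint): blue square key on the tester: how far it is pressed, 0 = up, 0.006 m = fully down. No spring: about 3 N pushes it, and it stays where it is left
- key_blue_top (a point): centre of the top face of the blue key: 26 x 26 mm cap in a black 36 x 36 mm surround; the face stands 75 mm above the bench when up, 69 mm fully down (12 mm and 6 mm above the surround). Its x and y axes follow the tester's
- key_green (a joint): green square key on the tester: how far it is pressed, 0 = up, 0.006 m = fully down. Sprung: needs about 1.5 N to start and 4.5 N at the bottom, and comes back up when let go
- key_green_top (a point): centre of the top face of the green key: 26 x 26 mm cap in a black 36 x 36 mm surround; the face stands 75 mm above the bench when up, 69 mm fully down (12 mm and 6 mm above the surround). Its x and y axes follow the tester's
- key_red (a joint): red square key on the tester: how far it is pressed, 0 = up, 0.006 m = fully down. Sprung: needs about 1.5 N to start and 4.5 N at the bottom, and comes back up when let go. Not to be pressed
- key_red_top (a point): centre of the top face of the red key: 26 x 26 mm cap in a black 36 x 36 mm surround; the face stands 75 mm above the bench when up, 69 mm fully down (12 mm and 6 mm above the surround). Its x and y axes follow the tester's
- key_yellow (a joint): yellow square key on the tester: how far it is pressed, 0 = up, 0.006 m = fully down. Sprung: needs about 1.5 N to start and 4.5 N at the bottom, and comes back up when let go. Not to be pressed
- key_yellow_top (a point): centre of the top face of the yellow key: 26 x 26 mm cap in a black 36 x 36 mm surround; the face stands 75 mm above the bench when up, 69 mm fully down (12 mm and 6 mm above the surround). Its x and y axes follow the tester's
- phone: loose black phone lying flat, 150 x 73 x 9 mm; bystander
- screwdriver: loose blue screwdriver, 160 mm long, lying; bystander
- cleaner_bottle: loose standing bottle with a blue cap, 44 mm across, 100 mm tall, between the robot and the tester; origin under it; bystander
- screw_jar: small loose glass jar with a steel cap, 36 mm across, 40 mm tall, standing on the tester's far right corner; origin under it; bystander
- multimeter: loose yellow multimeter lying flat, 170 x 85 mm, 45 mm high at its dial; bystander
- pliers: loose red-handled pliers lying flat, about 140 mm long; bystander
- parts_tray: loose clear open tray, 140 x 200 x 35 mm; bystander
There are look-alikes about, which are no part of the job. There is more than one size of the socket_block; the one meant has the size given above.

How it is judged:
On the way, in this order (a step that is already met when the one before it is completed fails the run):
1. the rocker is switched fully on (value of joint rocker above 0.3 rad), for 0.2 s.
2. the blue key is pressed fully down (value of joint key_blue above 0.0045 m), for 0.2 s.
3. the green key is pressed fully down for a moment (value of joint key_green above 0.0045 m), for 0.15 s.
At the end, for the whole second after the job is handed in: the rocker is on (beyond 0.30 of 0.36 rad), the blue key is down (beyond 4.5 of 6 mm), the green, red and yellow keys are up (within 1.5 mm), the socket block is at rest within 25 mm of where it stood and every bystander within 20 mm (value of joint rocker above 0.3 rad and value of joint key_blue above 0.0045 m and value of joint each of key_green, key_red, key_yellow below 0.0015 m and distance of socket_block from where it was at the start of the episode below 0.025 m and linear speed of socket_block below 0.02 m/s and distance of each of phone, screwdriver, cleaner_bottle, screw_jar, multimeter, pliers, parts_tray from where it was at the start of the episode below 0.02 m); the robot touches nothing.
It fails at once if the blue key is pressed before the rocker is on (value of joint key_blue above 0.003 m and value of joint rocker below 0.28 rad).
It fails at once if the green key is pressed before the rocker is on and the blue key is down (value of joint key_green above 0.003 m and (value of joint rocker below 0.28 rad or value of joint key_blue below 0.004 m)).
It fails at once if the red or the yellow key is pressed (value of joint any of key_red, key_yellow above 0.0025 m).
It fails at once if the socket block is lifted, tipped or shoved (distance of socket_block from where it was at the start of the episode above 0.025 m or height (world z) of socket_block above 0.01 m or angle between socket_block's own z axis and vertical above 0.12 rad).
It fails at once if a bystander is moved (distance of any of phone, screwdriver, cleaner_bottle, screw_jar, multimeter, pliers, parts_tray from where it was at the start of the episode above 0.02 m).
It also fails if it takes over 51 s, if anything falls off the work surface, if the arm or the gripper's body presses on something with over 40 N, if the wrist force passes 120 N, or if a joint passes its speed limit or range.

## Working session

There is one attempt and no reset: what is moved stays moved. The work goes in short steps, each a Python script; the robot and the scene stay as the last script left them, time stands still between calls to the robot, and variables do not carry over. Pictures are saved under pics/ and viewed, at most 10 in all, crops included, and the job is handed in when it is done.

```bash
mkdir -p pics; cat > h.py <<'E'
from station import env, effector, solver, viewer, workorder, search_frame, tip_of
import numpy as np, cv2
def save(n,f,crop=None,s=1):
    p,d=viewer.read_camera(n)
    q=p if crop is None else p[crop[0]:crop[1],crop[2]:crop[3]]
    q=cv2.resize(q,None,fx=s,fy=s,interpolation=cv2.INTER_CUBIC)
    cv2.imwrite('pics/'+f,q[:,:,::-1]); return p,d
def pose(n):
    c=viewer.camera_info(n)
    if 'eye' in c: return np.array(c['intrinsics']),np.array(c['rotation']),np.array(c['eye'])
    s=env.sense();R=np.array(s['tcp_rot']);T=np.array(c['T_tool_cam'])
    return np.array(c['intrinsics']),R@T[:3,:3],R@T[:3,3]+np.array(s['ee_pos'])
def proj(P,K,R,e):
    c=R.T@(np.array(P)-e); return (K@np.array([c[0],-c[1],-c[2]])/-c[2])[:2]
def back(uv,depth,K,R,e):
    r=np.linalg.inv(K)@np.array([uv[0],uv[1],1])*depth
    return R@np.array([r[0],-r[1],-r[2]])+e
def onplane(uv,z,K,R,e):
    a=back(uv,1,K,R,e)-e; return e+a*(z-e[2])/a[2]
E
python3 - <<'E'
from h import *
np.set_printoptions(precision=4,suppress=True)
for n in ['top','scene']:
    save(n,n+'1.png',None,1.5)
    K,R,e=pose(n);print(n,K.tolist(),e,viewer.camera_info(n).keys())
    for m in ['socket_block','rocker_pad','tester','key_blue_top','key_green_top','key_red_top','key_yellow_top','cleaner_bottle','screw_jar']:
        for o in tip_of(n,m)[:3]: print(m,np.array(o['at']),round(o['score'],2),proj(o['at'],K,R,e).round())
print(env.sense())
E
```

```text
top [[375.1905845752381, 0.0, 257.25993687755397], [0.0, 375.1905845752381, 192.0743121430362], [0.0, 0.0, 1.0]] [0.2747 0.0174 1.4888] dict_keys(['intrinsics', 'eye', 'rotation'])
socket_block [ 0.5825 -0.1736  0.0009] 0.69 [309. 171.]
socket_block [ 0.3619 -0.219   0.0016] 0.67 [322. 226.]
socket_block [ 0.6047 -0.3263  0.0012] 0.65 [347. 165.]
rocker_pad [ 0.5431 -0.1839  0.059 ] 0.67 [314. 178.]
rocker_pad [ 0.6019 -0.3054  0.0428] 0.54 [344. 164.]
rocker_pad [ 0.3726 -0.2026  0.0386] 0.42 [320. 223.]
tester [ 0.5697  0.1325 -0.0013] 0.87 [234. 175.]
key_blue_top [0.5282 0.0936 0.0766] 0.61 [242. 182.]
key_blue_top [ 0.5425 -0.1825  0.0611] 0.2 [314. 178.]
key_green_top [0.5127 0.1566 0.0771] 0.59 [226. 186.]
key_green_top [0.6643 0.0406 0.0537] 0.15 [256. 149.]
key_red_top [0.5008 0.2106 0.0786] 0.49 [211. 189.]
key_yellow_top [0.5409 0.0353 0.0726] 0.47 [257. 179.]
cleaner_bottle [ 0.3317  0.4814 -0.0024] 0.61 [146. 235.]
cleaner_bottle [ 0.3603  0.0073 -0.0022] 0.48 [265. 227.]
cleaner_bottle [0.3012 0.2703 0.0018] 0.43 [199. 243.]
screw_jar [0.6658 0.0399 0.0559] 0.43 [256. 1
[... 1014 characters left out ...]
0.5405 0.0407 0.0767] 0.43 [270. 201.]
screw_jar [ 0.5794 -0.1792 -0.0026] 0.41 [196. 244.]
{'t': 1.0, 'joint_positions': array([ 1.06  ,  0.4675, -0.0116,  1.6027,  0.006 ,  1.0714, -0.0563]), 'joint_velocities': array([-0.0019,  0.0005,  0.0004,  0.0018, -0.0005,  0.0004,  0.0002]), 'tau': array([ -0.0003, -52.0422,  -0.0126, -24.4057,  -0.0566,   0.0112,
         0.    ]), 'ee_pos': array([ 0.2931, -0.5802,  0.2146]), 'tcp_rot': array([[ 0.8926,  0.4508, -0.    ],
       [ 0.4508, -0.8926, -0.    ],
       [-0.    ,  0.    , -1.    ]]), 'wrist_force': array([ 0.4467,  0.0979, -0.2206]), 'moment': array([-0.0238,  0.0162,  0.0089]), 'grasp_force': 0.0, 'gripper_width': 0.09167118517573498}
```

View pics/top1.png

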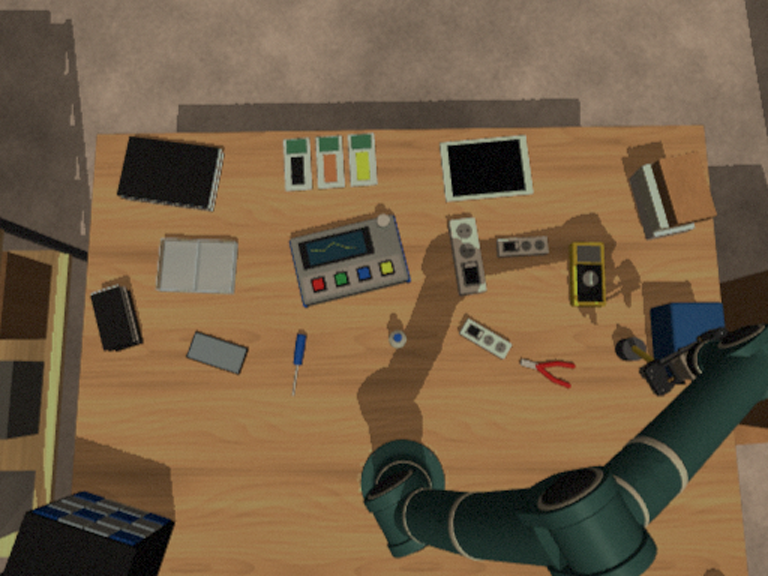

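View pics/scene1.png

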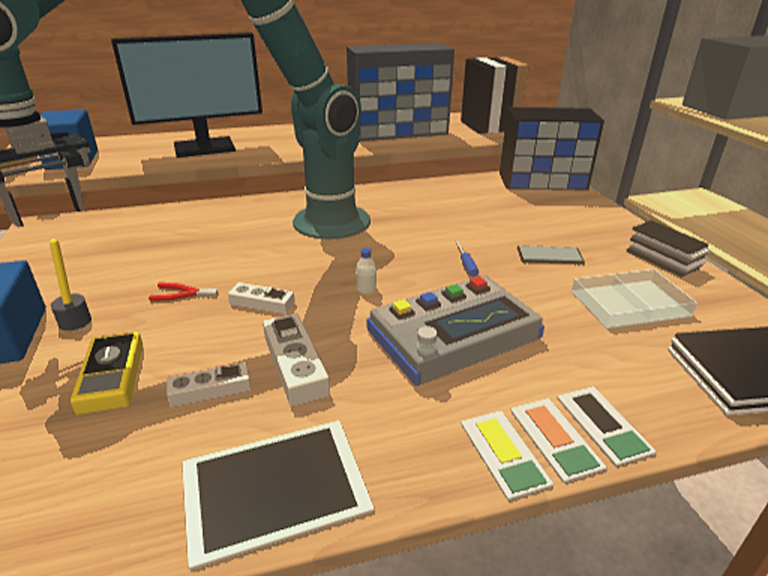

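The block at top-picture pixel (466,255) is the large one, about 200 mm long. The ones at (522,245) and (485,336) are about 130 mm, so they're look-alikes. The keys from left to right are red (318,284), green (341,278), blue (364,272) and yellow (387,268). I'll go closer with the wrist camera to confirm.

```bash
python3 - <<'E'
from h import *
np.set_printoptions(precision=4,suppress=True)
print(viewer.camera_info('wrist'))
effector.grasp()
a=np.arctan2(-0.21,0.98)*0+0.2
def down(a): return np.array([[np.cos(a),np.sin(a),0],[np.sin(a),-np.cos(a),0],[0,0,-1.]])
def look(p,R,tag,names):
    env.reach(p,R); env.pause(0.2)
    K,Rc,e=pose('wrist'); pic,d=save('wrist',tag+'.png',None,1.5)
    np.savez('pics/'+tag,K=K,R=Rc,e=e,pic=pic,d=d)
    print(tag,env.sense()['ee_pos'],env.sense()['t'])
    for m in names:
        for o in tip_of('wrist',m)[:2]: print(m,np.array(o['at']),round(o['score'],2),proj(o['at'],K,Rc,e).round())
R=down(0.2)
ks=['key_blue_top','key_green_top','key_red_top','key_yellow_top','tester']
look([0.50,-0.18,0.32],R,'wb1',['socket_block','rocker_pad'])
look([0.55,-0.15,0.32],R,'wb2',['socket_block','rocker_pad'])
R=down(-0.2)
look([0.47,0.12,0.34],R,'wt1',ks)
look([0.50,0.15,0.32],R,'wt2',ks)
E
```

```text
{'intrinsics': array([[313.2587,   0.    , 248.1068],
       [  0.    , 313.2587, 191.4802],
       [  0.    ,   0.    ,   1.    ]]), 'T_tool_cam': array([[ 0.0002,  0.9709,  0.2395,  0.067 ],
       [ 1.    , -0.0002,  0.0001, -0.0002],
       [ 0.0001,  0.2395, -0.9709, -0.171 ],
       [ 0.    ,  0.    ,  0.    ,  1.    ]])}
wb1 [ 0.4998 -0.1806  0.3198] 4.2917
socket_block [ 0.6029 -0.3242  0.0039] 0.63 [355. 110.]
socket_block [ 0.5773 -0.1793  0.0009] 0.61 [257. 108.]
rocker_pad [ 0.5462 -0.1807  0.0575] 0.85 [255. 130.]
rocker_pad [ 0.6061 -0.3003  0.0444] 0.82 [349. 104.]
wb2 [ 0.5494 -0.1509  0.3202] 4.9833
socket_block [ 0.6055 -0.325  -0.001 ] 0.87 [365. 145.]
socket_block [ 0.5778 -0.1763  0.0009] 0.61 [268. 143.]
rocker_pad [ 0.5435 -0.1794  0.0599] 0.93 [267. 172.]
rocker_pad [ 0.606  -0.3031  0.0422] 0.88 [361. 144.]
wt1 [0.4704 0.119  0.3398] 6.425
key_blue_top [0.5311 0.0916 0.0753] 0.78 [259. 116.]
key_green_top [0.5212 0.1491 0.0713] 0.67 [219. 131.]
key_red_top [0.5022 0.2078 0.075 ] 0.85 [181. 154.]
key_red_top [0.5333 0.0939 0.0722] 0.16 [257. 114.]
key_yellow_top [0.5397 0.0358 0.0777] 0.62 [299. 100.]
key_yellow_top [0.5034 0.2105 0.0748] 0.51 [179. 153.]
tester [0.5697 0.1358 0.0009] 0.92 [225.  96.]
wt2 [0.5    0.1494 0.3206] 7.2333
key_blue_top [0.5335 0.092  0.0743] 0.64 [286. 132.]
key_red_top [0.504  0.2109 0.0764] 0.96 [203. 172.]
key_yellow_top [0.5425 0.0335 0.0709] 0.68 [329. 116.]
tester [ 0.5709  0.136  -0.0015] 0.7 [248. 111.]
```

```bash
python3 - <<'E'
from h import *
np.set_printoptions(precision=4,suppress=True)
def world(f):
    v,u=np.mgrid[:384,:512]; d=f['d']; K=f['K']
    c=np.stack([(u-K[0,2])/K[0,0]*d,-(v-K[1,2])/K[1,1]*d,-d],-1)
    return c@f['R'].T+f['e']
for t in ['wt1','wt2']:
    f=np.load(f'pics/{t}.npz');W=world(f);hsv=cv2.cvtColor(f['pic'],cv2.COLOR_RGB2HSV)
    for n,lo,hi in [('blue',100,130),('green',45,80),('yellow',20,35),('red',0,8)]:
        m=(hsv[...,0]>=lo)&(hsv[...,0]<=hi)&(hsv[...,1]>110)&(hsv[...,2]>60)&(abs(W[...,2]-.075)<.005)
        nl,l,s,c=cv2.connectedComponentsWithStats(m.astype('uint8'));
        if nl<2: print(n,'none');continue
        i=1+s[1:,4].argmax(); mm=l==i; P=W[mm]
        print(t,n,s[i],c[i],'depth mid',(P.min(0)+P.max(0))/2,'med z',np.median(P[:,2]),'plane',onplane(c[i],.075,f['K'],f['R'],f['e']))
for t in ['wb1','wb2']:
    f=np.load(f'pics/{t}.npz');W=world(f)
    m=(abs(W[...,2]-.045)<.004)&(abs(W[...,0]-.58)<.13)&(abs(W[...,1]+.176)<.06)
    m2=(W[...,2]>.03)&(abs(W[...,0]-.58)<.13)&(abs(W[...,1]+.176)<.06)
    P=W[m2][:,:2].astype('float32');r=cv2.minAreaRect(P*1000); print(t,'block rect mm',r,'top z',np.median(W[m][:,2]))
    m3=(W[...,2]>.0505)&m2; Q=W[m3]; print('rocker',m3.sum(),cv2.minAreaRect(Q[:,:2].astype('float32')*1000),Q[:,2].max(),Q[Q[:,2]>.058].mean(0))
f=np.load('pics/wb2.npz'); u,v=267,165
cv2.imwrite('pics/crop_b.png',cv2.resize(f['pic'][80:240,160:420],None,fx=3,fy=3,interpolation=cv2.INTER_CUBIC)[:,:,::-1])
E
```

```text
wt1 blue [247 106  24  24 359] [258.1643 117.6546] depth mid [0.5288 0.0928 0.0755] med z 0.07581761695684724 plane [0.5287 0.0932 0.075 ]
wt1 green [207 125  24  24 355] [218.4451 136.4113] depth mid [0.5149 0.1511 0.0756] med z 0.07583480411549093 plane [0.5151 0.1514 0.075 ]
wt1 yellow [287  86  25  26 397] [298.9975  98.4005] depth mid [0.5421 0.0349 0.0744] med z 0.07596677134875796 plane [0.5424 0.0349 0.075 ]
wt1 red [168 143  25  24 354] [180.1921 154.5367] depth mid [0.5013 0.2093 0.0742] med z 0.07589083420754172 plane [0.5015 0.2092 0.075 ]
wt2 blue [274 124  25  25 389] [285.6375 135.7378] depth mid [0.5287 0.093  0.0742] med z 0.07582278662723624 plane [0.529  0.0934 0.075 ]
wt2 green [233 143  24  25 375] [244.4453 154.736 ] depth mid [0.5149 0.1514 0.0743] med z 0.07582692696482946 plane [0.5153 0.1514 0.075 ]
wt2 yellow [316 104  25  26 425] [328.1624 116.2753] depth mid [0.5423 0.0353 0.0741] med z 0.07581766069655355 plane [0.5425 0.0352 0.075 ]
wt2 red [193 162  24  24 366] [204.4973 173.2541] depth mid [0.501  0.2095 0.0745] med z 0.07581128591720518 plane [0.5016 0.2093 0.075 ]
wb1 block rect mm ((578.2702026367188, -181.4698486328125), (117.54743194580078, 207.20460510253906), 84.374267578125) top z 0.04612789070493434
rocker 53025 ((523.5072631835938, -176.82264709472656), (72.56007385253906, 104.6144790649414), 45.00096893310547) 0.4907278615941474 [ 0.5243 -0.1764  0.428 ]
wb2 block rect mm ((576.6680908203125, -168.76376342773438), (203.65565490722656, 110.67277526855469), 14.715832710266113) top z 0.04616196191959876
rocker 47206 ((552.0286865234375, -167.04324340820312), (111.71786499023438, 96.7110824584961), 69.28046417236328) 0.49109108612289665 [ 0.5748 -0.1523  0.4279]
```

View pics/crop_b.png

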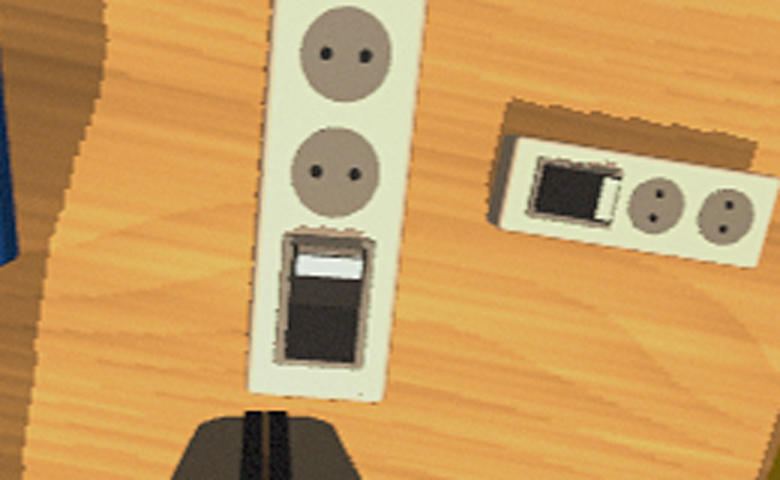

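View pics/wt1.png

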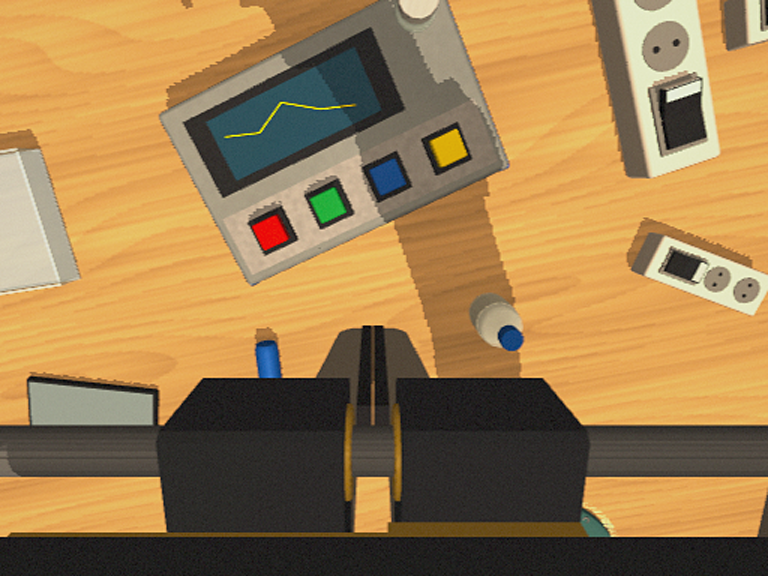

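The crop shows the large block at (335,200) with two sockets and its white stripe at the +x (far) end of the rocker, at (330,265), raised. That fits the 200 x 70 mm description. The small strip at (640,200) has its own rocker and is a look-alike. In wt1 the keys are red (270,230), green (330,203), blue (387,175) and yellow (448,148). Next I'll refine the block pose, leaving the gripper out of the mask.

```bash
python3 - <<'E'
from h import *
np.set_printoptions(precision=4,suppress=True)
for t in ['wb1','wb2']:
    f=np.load(f'pics/{t}.npz');K=f['K'];d=f['d']
    v,u=np.mgrid[:384,:512]
    W=np.stack([(u-K[0,2])/K[0,0]*d,-(v-K[1,2])/K[1,1]*d,-d],-1)@f['R'].T+f['e']
    near=(abs(W[...,0]-.58)<.13)&(abs(W[...,1]+.176)<.08)
    m=((W[...,2]>.041)&(W[...,2]<.067)&near).astype('uint8')
    n,l,s,c=cv2.connectedComponentsWithStats(m);i=1+s[1:,4].argmax();P=W[l==i]
    print(t,cv2.minAreaRect(P[:,:2].astype('float32')*1000))
    Q=P[P[:,2]>.051];Q=Q[:, :];r=cv2.minAreaRect(Q[:,:2].astype('float32')*1000);print('rocker',r,Q[:,2].max(),len(Q),'top',Q[Q[:,2]>.058].mean(0))
    hi=cv2.cvtColor(f['pic'],cv2.COLOR_RGB2HSV); st=(l==i)&(W[...,2]>.057)&(hi[...,2]>150)
    print('stripe',st.sum(),W[st].mean(0))
E
```

```text
wb1 ((578.8009033203125, -177.66021728515625), (199.8072509765625, 70.0017318725586), 7.156282901763916)
rocker ((529.110595703125, -184.75717163085938), (59.267112731933594, 39.95610427856445), 8.054742813110352) 0.0640562477265395 1002 top [ 0.5491 -0.1815  0.0607]
stripe 171 [ 0.5492 -0.181   0.0611]
wb2 ((578.74072265625, -177.75335693359375), (200.02020263671875, 70.02401733398438), 7.247018337249756)
rocker ((528.506103515625, -185.67950439453125), (58.18405532836914, 37.20803451538086), 7.353545188903809) 0.06430193639836085 918 top [ 0.5491 -0.1811  0.0606]
stripe 150 [ 0.549  -0.181   0.0611]
```

```bash
cat >> h.py <<'E'
def down(a): return np.array([[np.cos(a),np.sin(a),0],[np.sin(a),-np.cos(a),0],[0,0,-1.]])
def press(x,y,a,ztop,zend,fmax,hold=0.35):
    env.reach([x,y,ztop+.06],down(a)); env.movel([x,y,ztop+.008],rate=.08); env.pause(.2)
    f0=env.sense()['wrist_force'][2]; z=ztop+.004
    while z>=zend-1e-6:
        env.movel([x,y,z],rate=.03); env.pause(.05); s=env.sense(); f=s['wrist_force'][2]-f0
        print('%.4f %.4f F %.1f xy %.1f %.1f'%(z,s['ee_pos'][2],f,*s['wrist_force'][:2]))
        if f>fmax: break
        z-=.001
    env.pause(hold); s=env.sense(); print('end',s['ee_pos'],s['wrist_force'][2]-f0)
    env.movel([x,y,ztop+.06],rate=.12); print('t',env.sense()['t'])
E
python3 - <<'E'
from h import *
a=np.radians(7.2); b=np.array([.5788,-.1777])-.032*np.array([np.cos(a),np.sin(a)])
press(*b,a,.064,.051,12)
env.reach([.50,-.18,.30],down(a)); env.pause(.2)
K,Rc,e=pose('wrist'); pic,d=save('wrist','after.png',(60,260,150,400),3)
v,u=np.mgrid[:384,:512]
W=np.stack([(u-K[0,2])/K[0,0]*d,-(v-K[1,2])/K[1,1]*d,-d],-1)@Rc.T+e
m=((W[...,2]>.041)&(W[...,2]<.067)&(abs(W[...,0]-.58)<.13)&(abs(W[...,1]+.176)<.08)).astype('uint8')
n,l,s,c=cv2.connectedComponentsWithStats(m);i=1+s[1:,4].argmax();P=W[l==i]
print(cv2.minAreaRect(P[:,:2].astype('float32')*1000))
q=(P[:,:2]-[.5788,-.1777])@np.array([[np.cos(a),-np.sin(a)],[np.sin(a),np.cos(a)]])
for xx in range(-76,-18,5):
    k=(abs(q[:,0]-xx/1000)<.0025)&(abs(q[:,1])<.012); print(xx,P[k,2].mean().round(4))
E
```

```text
0.0680 0.0679 F 1.4 xy -0.2 0.8
0.0670 0.0670 F 0.8 xy -0.1 0.0
0.0660 0.0660 F -0.2 xy 0.3 0.4
0.0650 0.0650 F 0.4 xy -0.8 0.9
0.0640 0.0640 F 0.8 xy 0.0 0.6
0.0630 0.0630 F 1.1 xy -0.2 0.2
0.0620 0.0620 F 1.1 xy 1.1 -0.2
0.0610 0.0611 F 2.1 xy 0.4 0.3
0.0600 0.0602 F 2.0 xy 0.5 -0.4
0.0590 0.0591 F 1.9 xy 1.8 0.7
0.0580 0.0580 F 2.4 xy 1.8 0.7
0.0570 0.0569 F 2.1 xy 1.1 0.7
0.0560 0.0558 F 2.1 xy 1.0 -0.2
0.0550 0.0548 F 1.1 xy 1.0 0.1
0.0540 0.0538 F 1.5 xy 0.1 0.4
0.0530 0.0534 F 6.0 xy -1.2 -0.2
0.0520 0.0533 F 12.4 xy -3.7 1.6
end [ 0.54684967 -0.18172523  0.05327247] 12.447096845904715
t 16.1583
((578.9539184570312, -177.6705322265625), (197.26119995117188, 70.02873229980469), 7.216454982757568)
-76 0.0621
-71 0.0619
-66 0.0601
-61 0.0583
-56 0.0565
-51 0.0546
-46 0.0539
-41 0.0539
-36 0.0541
-31 0.0546
-26 0.0544
-21 0.0499
```

View pics/after.png

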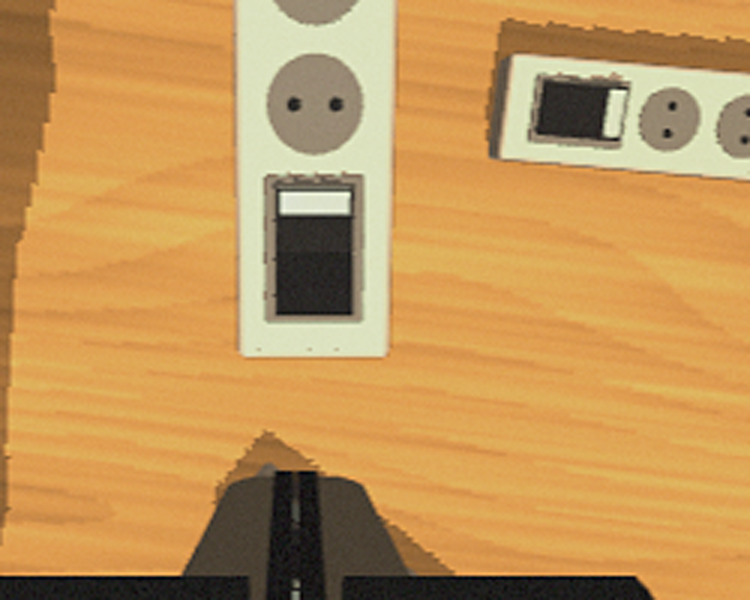

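The striped end (315,203) is now level and the block hasn't moved. Next are the blue and green keys.

```bash
python3 - <<'E'
from h import *
a=.229
env.reach([.50,.0,.25],down(a))
press(.5289,.0932,a,.076,.066,12)
press(.5151,.1514,a,.076,.066,14)
env.reach([.46,.12,.34],down(a)); env.pause(.3)
K,Rc,e=pose('wrist'); pic,d=save('wrist','end.png',None,1.5)
v,u=np.mgrid[:384,:512]
W=np.stack([(u-K[0,2])/K[0,0]*d,-(v-K[1,2])/K[1,1]*d,-d],-1)@Rc.T+e
for n,x,y in [('blue',.5289,.0932),('green',.5151,.1514),('red',.5014,.2094),('yellow',.5423,.0351)]:
    m=np.hypot(W[...,0]-x,W[...,1]-y)<.009; m&=W[...,2]<.1; print(n,m.sum(),np.median(W[m][:,2]))
print(env.sense()['t'])
E
```

```text
0.0800 0.0799 F -0.0 xy -0.1 0.8
0.0790 0.0790 F -0.2 xy 0.1 -0.3
0.0780 0.0780 F 0.3 xy -0.2 -0.0
0.0770 0.0770 F -0.8 xy 0.6 -0.5
0.0760 0.0759 F -1.2 xy -0.1 -0.2
0.0750 0.0751 F 0.3 xy 0.5 -0.5
0.0740 0.0741 F 0.6 xy 0.6 -0.1
0.0730 0.0730 F 1.5 xy 0.3 -0.1
0.0720 0.0720 F 0.6 xy 1.0 0.7
0.0710 0.0710 F 0.8 xy 0.7 0.1
0.0700 0.0700 F 0.8 xy 0.8 0.2
0.0690 0.0693 F 4.4 xy -0.4 0.0
0.0680 0.0692 F 13.4 xy -2.7 -1.0
end [0.52901997 0.09320252 0.06918142] 11.771916727607438
t 24.5917
0.0800 0.0799 F -0.4 xy 0.3 -0.4
0.0790 0.0790 F 0.1 xy -0.4 -0.2
0.0780 0.0780 F 0.7 xy 0.5 0.1
0.0770 0.0770 F 0.4 xy -1.0 0.8
0.0760 0.0760 F -0.6 xy -0.5 0.9
0.0750 0.0752 F 2.0 xy -0.6 0.7
0.0740 0.0741 F 2.6 xy -0.1 -0.0
0.0730 0.0731 F 2.4 xy 0.6 -0.9
0.0720 0.0721 F 2.5 xy 0.3 -0.1
0.0710 0.0711 F 3.0 xy 1.3 -0.2
0.0700 0.0701 F 3.5 xy 0.6 -0.1
0.0690 0.0694 F 7.4 xy -0.5 -0.8
0.0680 0.0693 F 14.0 xy -3.7 -0.5
end [0.51533191 0.15148294 0.06925508] 14.72532608076583
t 30.9417
blue 138 0.06988842783775834
green 143 0.07595188316792173
red 142 0.07589968758290172
yellow 143 0.07609928753780121
32.15
```

View pics/end.png

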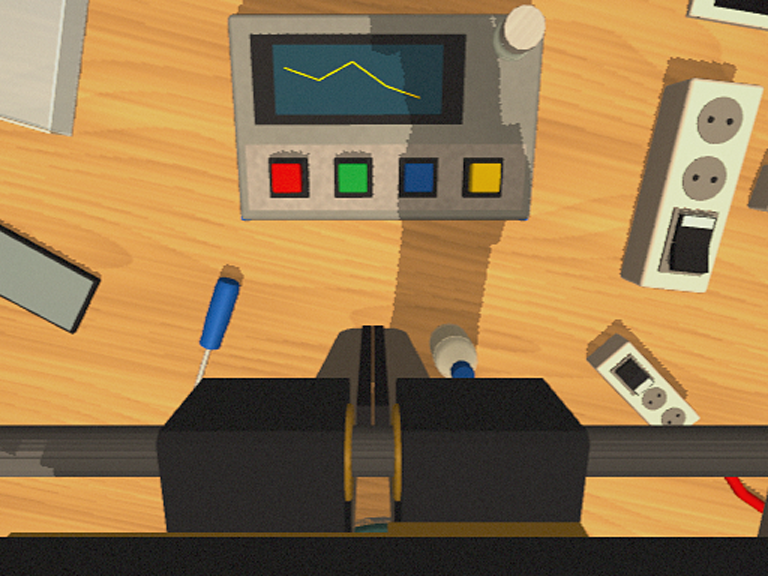

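The blue key (419,177) is down at 70 mm and the other three are up at 76 mm. The bottle (455,355) and jar (522,28) are still standing, so I'm handing the job in.

```bash
python3 -c "
from h import *
print(workorder.finish_job())"
```

```text
the job is handed in; nothing more can be done
None
```

The job is handed in: the rocker is on, the blue key is down, and green was pressed and sprang back up; red and yellow are up, the socket block hasn't moved, and the hand-in gave no pass or fail result.

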